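Open the latched control box and hold its cover

TASK

The cover of the grey control box is closed by a T-handle, and often also by a sticky catch inside. Turn the T-handle a quarter turn anticlockwise to its stop and pull it up out of its lock, then tug on it to learn whether the cover is free; if it is caught, press the release button on the box (never while the T-handle is still locked) and pull again. Swing the cover open by the T-handle to 35 degrees or more and finish holding it there by the T-handle, as it falls shut by itself; leave the other things on the bench alone.

Things in the scene. Friction and masses are not known exactly. Their poses are not given: they have to be found in the camera images.
- unit_box: Grey sheet-metal control box, fixed on the bench: 260 (its x) x 220 (its y) x 94 mm high. Origin: centre of its underside; z up. Its x axis points roughly to the robot's left (within about 25 degrees). Top: the cover over x = -120 to +75 mm, then a fixed ledge (level with the cover's top, 94 mm above the bench) over x = +80 to +130 mm that carries the release button.
- cover_hinge (a point): Point on the hinge line of the cover, at the middle of the cover's hinged edge (the edge on the robot's right, at box x = -120 mm), 90 mm above the bench, at the underside of the 4 mm thick cover. The hinge line runs along the box's y.
- cover (a joint): Opening angle of the cover in rad: 0 shut, up to 1.3; it swings up and over towards the robot's right about the hinge line, so its left edge rises. 0.6 kg, about 5 N at the T-handle; it falls shut if let go. A hidden catch inside, which cannot be seen, may or may not hold it: when caught it lifts only about 0.02 rad and then stays stuck; a tug of 10 to 20 N is enough to tell.
- tee_grip (a point): Centre of the T-handle's cross bar, a plain round steel bar 14 mm thick and 70 mm long (along this frame's x) on a central stem 10 mm thick (along this frame's z). The handle sits on the cover 155 mm from the hinge line, in the middle of the cover's width; the bar's centre is 35 mm above the cover's top when down (129 mm above the bench) and 53 mm when pulled up. It tilts with the cover.
- tee (a joint): Turn of the T-handle in rad, anticlockwise seen from above: starts at 0 to 0.25 (locked, bar roughly across the hinge line), stop at 1.4 (bar parallel to the hinge line). Beyond about 1.1 it is unlocked. Friction 0.05 N m; it stays where left.
- tee_lift (a joint): How far the T-handle is pulled up out of the cover, in m: 0 down to 0.018 at its captive stop, beyond which pulling lifts the cover. It can rise only when unlocked. Takes about 3 N and stays where left.
- release_top (a point): Centre of the top face of the round black release button, 28 mm across, on the box's ledge at box x = +98, y = +60 mm; its top stands 108 mm above the bench, 14 mm proud of the ledge.
- release (a joint): How far the release button is pressed, in m: 0 out, 0.010 fully in. Fully pressing takes about 4.5 to 7 N straight down and, past 0.008, frees the catch; the button springs back and the catch stays free.
- multimeter: Bystander: handheld meter lying flat, 140 x 70 x 32 mm. Origin under its centre.
- can: Bystander: drinks can standing, 66 mm across, 115 mm high. Origin under its centre.
- tape: Bystander: roll of tape lying flat, 100 mm across, 24 mm high. Origin under its centre.
- driver: Bystander: screwdriver lying flat. Origin under its middle.

How it is judged:
By the outcome, as a careful person would: the job done as asked, in the order asked, and still so for the second after the job is handed in, while the arm keeps its last pose, push and grip.
It also fails if it takes over 58 s, if anything falls off the work surface, if the arm or the gripper's body presses on something with over 40 N, if the wrist force passes 120 N, or if a joint passes its speed limit or range.

ROBOT

A 6-joint arm with a two-finger parallel gripper is mounted at the origin on the work surface. World frame = base frame: x ahead of the robot, y to its left, z up, the work surface at z = 0. Lengths are in m, angles in degrees, forces in N, time in s.
With the tool pointing down it reaches from about 0.25 to 0.725 m from the base axis. Payload 4 kg.
Tool frame: the origin (TCP) lies midway between the tips of the shut fingers; the grasp point (between the pads) lies 19 mm behind it; z points along the fingers, y is the line along which they close (so a half turn about z gives the same grasp; the last joint's range is limited). The gripper opens to 85 mm and grips with 20 to 120 N. Pads are 22 mm wide; open, the fingers measure 114 mm over their backs; the gripper's body (76 mm by 85 mm) begins 54 mm behind the grasp point. The pads swing forward as they close: fully open they stand 13 mm farther back than shut.
Start: joints at [-77.12, 13.785, 0.286, 76.501, 0, 90], TCP at [0.111, -0.487, 0.231] pointing down, gripper open.
Joint ranges: [-155.79, 155.79], [-60.16, 107.12], [-62.33, 73.08], [-114, 123.19], [-81.49, 82.49], [-180, 180]. Speed limits (degrees/s): [159.86, 159.86, 180, 180, 180, 180].

INTERFACE

Orientations are given as a 3x3 rotation matrix whose columns are the frame's x, y, z axes.
In Python, from workcell import manip, planner, sensors, vision, order gives the robot as it stands. Calls block until the motion is done:
- manip.move_ptp(position, orientation): joint-space move of the TCP to a pose.
- manip.move_straight(position, ori=None, feed=0.15, threshold=None): straight line of the TCP; ori=None keeps the orientation; feed is the mean speed in m/s. With threshold (N) it stops when the force on the tool has changed by that much, and returns True; else False.
- manip.goto_joints(angles): joint-space move.
- manip.grip(opening, grasp_force=None): finger opening in m; grasp_force is the grip in N (None keeps the last); returns when the fingers have stopped.
- manip.dwell(seconds).
- planner.inverse_kinematics(position, orientation): joint angles nearest the present ones, or None.
- sensors.state(): the state.
- vision.read_camera(name): name is "scene" or "top"; returns the picture (480x640x3 uint8, red, green, blue); there is no depth.
- vision.calibration(name): a dict with "intrinsics" (3x3 intrinsics, pixels), "k1" (the pictures are not rectified: a ray, as slopes to the right and down, at radius r is drawn at 1 + k1 r^2 times it, then the intrinsics apply), "R" (3x3) and "t" (3): a world point X has camera coordinates R X + t. Camera axes: x right, y down, z forward; pixel columns grow to the right and rows downward; lengths in m; the calibration is good to about 2 mm. A picture is of the moment at which its call begins. calibration takes no time and is no camera call.
A pose or a line that the arm cannot do raises manip.Unreachable and nothing moves.
- order.job_done(): hands the job in; it is judged then, once.
Trained networks look in the newest picture that a camera, given by its name, has taken for a name from the list of things; names that differ only in an ending like _2 or _b are one class to them, and where a whole thing is asked for, a point or a joint stands for the part that bears it (a point fixed in the world has none). Each returns a list of dicts, best first, with "confidence" (0 to 1); they miss things now and then, are a little off and sometimes report something else, mostly with a low value. They report only what shows in the picture. A call takes as long as a camera call.
- vision.boxes_of(camera, thing): "extent" ([left, top, width, height] in pixels, round what is visible of it).
The state is a dict: "time_s": time; "q": joint angles; "qd": joint speeds; "joint_efforts": joint torques, N m; "eef_pos": TCP position; "tool_rot": TCP orientation; "force": force on the tool from outside, world axes, zero at the start; "torque": the same for the moment, N m; "opening": finger opening in m; "grasp_force": force on a finger pad.
Only numpy, scipy, OpenCV 4.12 (cv2) and the standard library are available. Lean on these libraries where they do the work, as an engineer would, in place of code of your own. Each camera call takes 0.05 s, during which the arm holds its last target. There are 200 camera calls.

## Working session

There is one attempt and no reset: what is moved stays moved. The work goes in short steps, each a Python script; the robot and the scene stay as the last script left them, time stands still between calls to the robot, and variables do not carry over. Pictures are saved under pics/ and viewed, at most 10 in all, crops included, and the job is handed in when it is done.

```bash
mkdir -p pics; ls
python3 - <<'E'
from workcell import manip, planner, sensors, vision
import cv2
for c in ("scene","top"):
    im=vision.read_camera(c); cv2.imwrite(f"pics/{c}0.png",im[:,:,::-1])
    for n in ("unit_box","tee_grip","release_top","can","multimeter","tape","driver"):
        print(c,n,[( [round(v) for v in b["extent"]],round(b["confidence"],2)) for b in vision.boxes_of(c,n)[:2]])
    k=vision.calibration(c); print({a:(b.round(4).tolist() if hasattr(b,'round') and not isinstance(b,float) else b) for a,b in k.items()})
print(sensors.state()["time_s"])
E
```

```text
pics
scene unit_box [([230, 224, 120, 98], 0.56), ([206, 210, 27, 27], 0.3)]
scene tee_grip [([282, 244, 26, 15], 0.7)]
scene release_top [([319, 259, 16, 9], 0.55)]
scene can [([246, 178, 22, 37], 0.88), ([232, 222, 104, 62], 0.44)]
scene multimeter [([366, 340, 69, 43], 0.89)]
scene tape [([206, 211, 29, 23], 0.59)]
scene driver [([427, 304, 49, 49], 0.89)]
{'intrinsics': [[445.5543, 0.0, 309.541], [0.0, 445.5543, 242.7169], [0.0, 0.0, 1.0]], 'k1': -0.11443873906679584, 'R': [[-0.8225, 0.5687, -0.0023], [0.3245, 0.466, -0.8232], [-0.4671, -0.6778, -0.5678]], 't': [0.3784, -0.0285, 1.4262]}
top unit_box [([273, 205, 98, 82], 0.89)]
top tee_grip [([300, 237, 23, 11], 0.48)]
top release_top [([278, 260, 14, 10], 0.65)]
top can [([447, 278, 32, 19], 0.65)]
top multimeter [([164, 238, 41, 48], 0.86)]
top tape [([446, 276, 31, 21], 0.68), ([436, 222, 36, 32], 0.63)]
top driver [([182, 314, 14, 43], 0.76)]
{'intrinsics': [[563.2198, 0.0, 319.1698], [0.0, 563.2198, 254.1696], [0.0, 0.0, 1.0]], 'k1': 0.03673288729061343, 'R': [[0.0048, -1.0, 0.0015], [-0.9962, -0.0049, -0.0868], [0.0868, -0.0011, -0.9962]], 't': [-0.049, 0.469, 1.5995]}
0.8
```

Run:
```python
import cv2,numpy as np
a=cv2.imread("pics/top0.png")[195:295,255:385]; b=cv2.imread("pics/scene0.png")[170:330,200:370]
a=cv2.resize(a,None,fx=6,fy=6,interpolation=cv2.INTER_CUBIC); cv2.imwrite("pics/a.png",a[:600,:800])
b=cv2.resize(b,None,fx=3.5,fy=3.5,interpolation=cv2.INTER_CUBIC);cv2.imwrite("pics/b.png",b)
```

```text
(no output)
```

View pics/a.png

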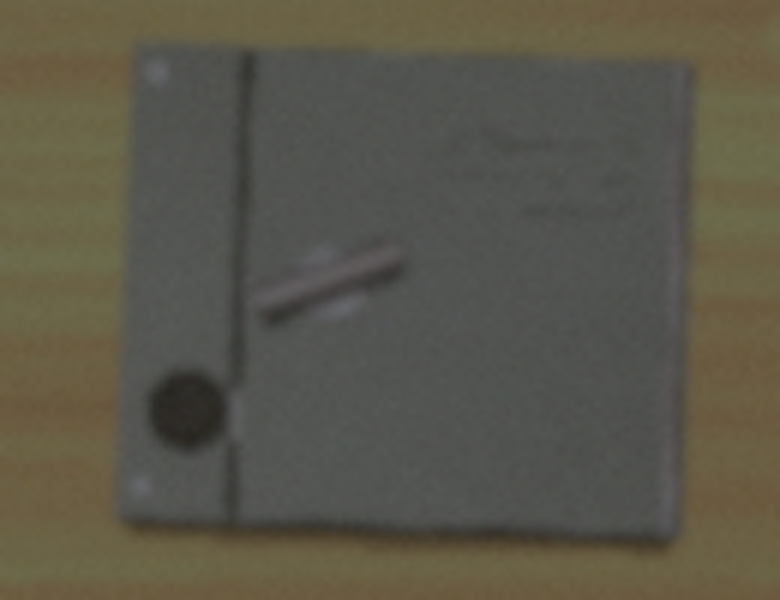

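View pics/b.png

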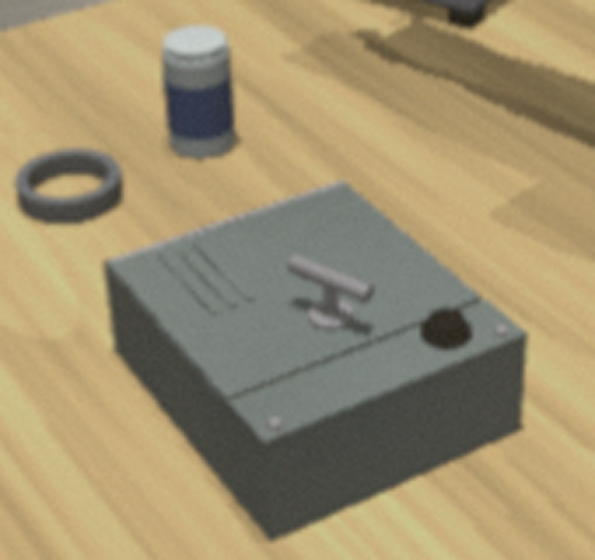

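The top view shows the box with its button at about (286, 263) and the T-bar running from (299, 246) to (322, 237). The scene view agrees, with the ledge facing the camera and the can and tape well clear. Next I'll fit the box pose to the corners in both views.

```bash
cat > h.py <<'E'
import numpy as np, cv2
from scipy.optimize import least_squares
from scipy.spatial.transform import Rotation as Ro
from workcell import manip, planner, sensors, vision, order
def proj(cam,X):
    k=vision.calibration(cam); c=np.atleast_2d(X)@np.array(k["R"]).T+k["t"]
    s=c[:,:2]/c[:,2:]; s=s*(1+k["k1"]*(s**2).sum(1,keepdims=True))
    K=np.array(k["intrinsics"]); return s*[K[0,0],K[1,1]]+K[:2,2]
def w(p,B):
    x,y,a=p; B=np.atleast_2d(B); c,s=np.cos(a),np.sin(a)
    return np.c_[x+c*B[:,0]-s*B[:,1], y+s*B[:,0]+c*B[:,1], B[:,2]]
E
python3 - <<'E'
from h import *
m=1e-3
A=[((130,-110,94),(138,45)),((-130,-110,94),(690,65)),((-130,110,94),(678,540)),((130,110,94),(125,518)),((98,60,108),(188,408)),((77.5,-110,94),(248,50)),((77.5,110,94),(232,520))]
S=[((130,-110,94),(268,440)),((130,110,94),(522,335)),((-130,-110,94),(108,263)),((-130,110,94),(345,183)),((130,-110,0),(272,537)),((98,60,108),(448,322))]
ta=np.array([a[1] for a in A])/6+[255,195]-.4; ts=np.array([a[1] for a in S])/3.5+[200,170]-.35
f=lambda p: np.r_[(proj("top",w(p,np.array([a[0] for a in A])*m))-ta).ravel(),(proj("scene",w(p,np.array([a[0] for a in S])*m))-ts).ravel()]
r=least_squares(f,[.45,0,np.pi/2],loss="soft_l1"); print(r.x,np.degrees(r.x[2])); print(r.fun.reshape(-1,2).round(1).tolist())
np.save("box.npy",r.x)
T=w(r.x,[.035,0,.129]); print("tee",T,"btn",w(r.x,[.098,.06,.108]))
# bar direction by fit of ends in both views
ea=np.array([(262,304),(400,251)])/6+[255,195]-.4; es=np.array([(370,290),(292,263)])/3.5+[200,170]-.35
def g(q):
    d=np.array([np.cos(q[2]),np.sin(q[2]),0])*.035; c=np.array([q[0],q[1],.131])
    E=np.array([c+d,c-d]); return np.r_[(proj("top",E)-ea).ravel(),(proj("scene",E)-es).ravel()]
q=least_squares(g,[T[0,0],T[0,1],np.pi/2+.3]); print("bar",q.x,np.degrees(q.x[2]),q.fun.round(1))
print(sensors.state()["tool_rot"])
E
```

```text
[ 0.49313579 -0.05480149  1.53815998] 88.13007525028677
[[-0.9, -0.2], [1.1, -0.0], [0.7, 0.4], [-2.3, 0.5], [-0.6, 0.7], [-0.2, -0.3], [-0.9, 0.9], [-1.1, 0.5], [1.5, -0.6], [-1.5, -1.8], [-1.0, -2.0], [-0.4, 1.5], [-0.4, -1.1]]
tee [[ 0.49427786 -0.01982012  0.129     ]] btn [[0.43636553 0.04510416 0.108     ]]
bar [ 0.49465055 -0.02044033  1.95744479] 112.15332511684574 [-0.9  0.7  0.3 -0.1 -0.2  0.3 -0.5 -0.6]
[[ 9.74844355e-01  2.22886702e-01  3.99253542e-05]
 [ 2.22886704e-01 -9.74844353e-01 -7.35732850e-05]
 [ 2.25224992e-05  8.06213322e-05 -9.99999996e-01]]
```

```bash
cat >> h.py <<'E'
P=np.load("box.npy"); T=np.array([0.4945,-0.020])
def down(xdeg):  # tool down, tool x at heading xdeg
    a=np.radians(xdeg); x=np.array([np.cos(a),np.sin(a),0]); z=np.array([0,0,-1.]); return np.c_[x,np.cross(z,x),z]
YH=np.array([-np.sin(P[2]),np.cos(P[2]),0])  # box y = hinge direction
def opened(th,R0,lift=.018):  # TCP pose holding the bar at cover angle th
    R=Ro.from_rotvec(-YH*th).as_matrix(); h=w(P,[-.12,0,.09])[0]
    c0=np.array([*T,.129+lift]); c=h+R@(c0-h); R1=R@R0; return c+.019*R1[:,2],R1
def st():
    s=sensors.state(); print(round(s["time_s"],2),"p",np.round(s["eef_pos"],4),"F",np.round(s["force"],1),"M",np.round(s["torque"],2),"op",round(s["opening"],4),"g",round(s["grasp_force"],1),"q",np.round(s["q"],1)); return s
E
python3 - <<'E'
from h import *
for x0 in (112.2,-67.8):
    for x in (x0,x0+66,):
        print(x,np.round(planner.inverse_kinematics([*T,.11],down(x)) if planner.inverse_kinematics([*T,.11],down(x)) is not None else np.nan,1))
    for th in np.radians([0,15,30,45]):
        p,R=opened(th,down(x0+66)); q=planner.inverse_kinematics(p,R); print(p.round(3),None if q is None else np.round(q,1))
E
```

```text
112.2 [ -2.3  18.3 -12.6  59.1   0.   65.5]
178.2 [ -2.3  18.3 -12.6  59.1   0.   -0.5]
[ 0.494 -0.02   0.128] [ -2.3  17.3 -11.1  61.7   0.   -0.5]
[ 0.494 -0.035  0.167] [-13.   17.5  -6.2  69.3  14.7 -11.6]
[ 0.493 -0.06   0.2  ] [-23.4  22.1   0.7  80.6  27.7 -24.6]
[ 0.492 -0.092  0.226] [-32.3  30.7   9.6  95.8  37.6 -39.8]
-67.8 [  -2.3   18.3  -12.6   59.1    0.  -114.5]
-1.7999999999999972 [ -2.3  18.3 -12.6  59.1   0.  179.5]
[ 0.494 -0.02   0.128] [ -2.3  17.3 -11.1  61.7   0.  179.5]
[ 0.494 -0.035  0.167] [-13.   17.5  -6.2  69.3  14.7 168.4]
[ 0.493 -0.06   0.2  ] [-23.4  22.1   0.7  80.6  27.7 155.4]
[ 0.492 -0.092  0.226] [-32.3  30.7   9.6  95.8  37.6 140.2]
```

Run:
```python
from h import *
R=down(112.2)
manip.move_ptp([*T,.21],R); manip.grip(.045,40)
print(manip.move_straight([*T,.111],feed=.15,threshold=8)); st()
manip.grip(0,60); s=st()
cv2.imwrite("pics/g.png",cv2.resize(vision.read_camera("scene")[180:300,220:380,::-1],None,fx=4,fy=4))
```

```text
False
4.25 p [ 0.4951 -0.02    0.1117] F [-0.4  0.6  0. ] M [-0.04  0.03  0.01] op 0.0449 g 0.0 q [ -2.3  18.2 -12.4  59.3   0.   65.5]
4.65 p [ 0.4941 -0.0206  0.1123] F [-3.6 -1.9  6. ] M [-0.35  0.77  0.01] op 0.0123 g 58.3 q [ -2.3  18.1 -12.5  59.4  -0.1  65.5]
```

View pics/g.png

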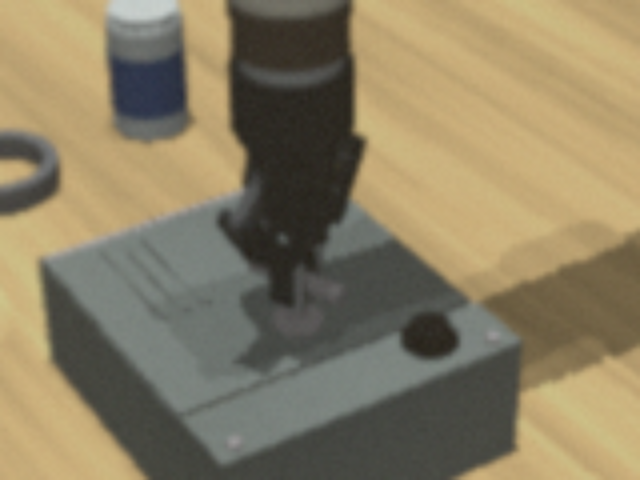

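The scene view shows the fingers closed round the bar, with the stem visible below them at about (300, 310) in the crop. Next I turn it.

Run:
```python
from h import *
q0=np.array(planner.inverse_kinematics([*T,.111],down(112.2)))
for d in (20,40,58,62,65,67,69,71):
    q=q0.copy(); q[5]-=d; manip.goto_joints(q); manip.dwell(.1); print(d,end=" "); s=st()
    if abs(s["torque"][2])>.8: break
```

```text
20 5.22 p [ 0.4941 -0.0206  0.1123] F [-4.1 -1.7  5.9] M [-0.3   0.78  0.07] op 0.0118 g 58.4 q [ -2.3  18.1 -12.5  59.4  -0.1  45.5]
40 5.75 p [ 0.4941 -0.0206  0.1123] F [-3.4 -0.9  6.8] M [-0.28  0.73  0.04] op 0.0125 g 58.4 q [ -2.3  18.1 -12.5  59.4  -0.1  25.5]
58 6.25 p [ 0.494  -0.0205  0.1123] F [-4.  -1.6  6.5] M [-0.26  0.76  0.06] op 0.0117 g 58.4 q [ -2.3  18.1 -12.5  59.4  -0.1   7.5]
62 6.6 p [ 0.494  -0.0205  0.1123] F [-3.5 -1.7  6.2] M [-0.27  0.78  0.1 ] op 0.0117 g 58.4 q [ -2.3  18.1 -12.5  59.4  -0.1   3.5]
65 6.95 p [ 0.494  -0.0205  0.1123] F [-4.1 -2.1  6.4] M [-0.24  0.83  0.07] op 0.0114 g 58.4 q [ -2.3  18.1 -12.5  59.4  -0.1   0.5]
67 7.3 p [ 0.494  -0.0206  0.1123] F [-4.2 -1.6  6.7] M [-0.22  0.79 -0.09] op 0.0112 g 58.5 q [ -2.3  18.1 -12.5  59.4  -0.1  -1.5]
69 7.65 p [ 0.494  -0.0206  0.1123] F [-4.7 -2.   6.6] M [-0.23  0.79 -0.42] op 0.012 g 59.8 q [ -2.3  18.1 -12.5  59.4  -0.1  -3.5]
71 8.0 p [ 0.494  -0.0206  0.1123] F [-4.  -0.8  6.2] M [-0.16  0.86 -0.8 ] op 0.0117 g 62.3 q [ -2.4  18.1 -12.5  59.4  -0.   -5.4]
```

Run:
```python
from h import *
q=np.array(planner.inverse_kinematics([*T,.111],down(112.2))); q[5]-=68; manip.goto_joints(q); manip.grip(0,80); st()
p=np.array(sensors.state()["eef_pos"])
for dz in (.008,.014,.018,.021,.024,.027,.030):
    hit=manip.move_straight([*T,.111+dz],feed=.03,threshold=18); print(dz,hit,end=" "); st()
    if hit: break
```

```text
8.47 p [ 0.494  -0.0206  0.1124] F [-5.  -1.2  6.8] M [-0.2   0.87 -0.27] op 0.0115 g 78.0 q [ -2.3  18.1 -12.5  59.4  -0.1  -2.5]
0.008 False 8.88 p [ 0.494  -0.0205  0.1191] F [-3.3 -3.1  1.3] M [-0.68  0.71 -0.33] op 0.0117 g 78.2 q [ -2.3  17.8 -11.8  60.4  -0.1  -2.5]
0.014 False 9.23 p [ 0.494  -0.0204  0.1252] F [-2.6 -4.4  0.4] M [-0.83  0.82 -0.31] op 0.0115 g 78.4 q [ -2.3  17.4 -11.3  61.3  -0.1  -2.5]
0.018 False 9.52 p [ 0.494  -0.0204  0.1294] F [-4.1 -3.5  0.3] M [-0.9   0.87 -0.29] op 0.0113 g 78.4 q [ -2.3  17.2 -10.9  61.9  -0.1  -2.5]
0.021 False 9.77 p [ 0.4939 -0.0206  0.1314] F [-1.8 -4.6 -7. ] M [-0.94  0.33 -0.31] op 0.0115 g 78.7 q [ -2.3  17.1 -10.7  62.2  -0.1  -2.5]
0.024 False 10.02 p [ 0.4937 -0.021   0.1332] F [ -0.   -6.6 -12.6] M [-1.2  -0.12 -0.28] op 0.0113 g 80.3 q [ -2.4  17.1 -10.5  62.6  -0.1  -2.5]
0.027 False 10.27 p [ 0.4934 -0.021   0.1336] F [  5.8  -7.2 -28.7] M [-1.35 -1.26 -0.25] op 0.0112 g 79.9 q [ -2.4  17.1 -10.4  62.8  -0.1  -2.5]
0.03 False 10.52 p [ 0.493  -0.0211  0.134 ] F [  9.5  -7.3 -42.5] M [-1.41 -2.35 -0.3 ] op 0.0114 g 79.7 q [ -2.4  17.2 -10.3  63.   -0.1  -2.5]
```

The force climbs steeply after only about 3 mm of cover travel, so the cover is caught. I'll release the handle gently and press the button.

Run:
```python
from h import *
manip.move_straight([*T,.1295],feed=.05); st()
manip.grip(.045); st()
manip.move_straight([*T,.21],feed=.2); manip.grip(0,40)
b=w(P,[.098,.06,0])[0,:2]; R=sensors.state()["tool_rot"]
manip.move_straight([*b,.21],feed=.25); manip.move_straight([*b,.118],feed=.15); st()
cv2.imwrite("pics/p.png",cv2.resize(vision.read_camera("scene")[180:300,220:380,::-1],None,fx=4,fy=4))
cv2.imwrite("pics/pt.png",cv2.resize(vision.read_camera("top")[195:295,255:385,::-1],None,fx=4,fy=4))
```

```text
10.9 p [ 0.4939 -0.0204  0.1296] F [-4.  -5.6 -3.9] M [-1.01  0.72 -0.26] op 0.0112 g 84.6 q [ -2.3  17.2 -10.9  61.9  -0.1  -2.5]
11.32 p [ 0.4953 -0.0195  0.1303] F [-0.7  0.3  0.4] M [0.02 0.03 0.03] op 0.0448 g 0.0 q [ -2.3  17.2 -10.9  61.9   0.   -2.5]
13.64 p [0.4372 0.0448 0.1185] F [-0.1  0.2 -0.7] M [0.01 0.02 0.03] op 0.0002 g 0.0 q [  5.9  12.  -19.9  58.1  -0.    5.7]
```

View pics/p.png

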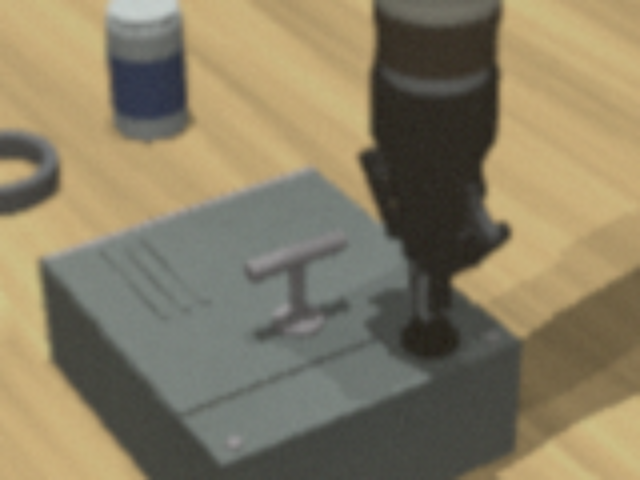

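The handle is standing up with its bar parallel to the hinge, and the fingertips are centred over the button at about (430, 330). Now I press.

Run:
```python
from h import *
b=w(P,[.098,.06,0])[0,:2]
print(manip.move_straight([*b,.088],feed=.03,threshold=14)); st(); manip.dwell(.2); st()
manip.move_straight([*b,.118],feed=.1)
```

```text
True
14.44 p [0.4368 0.0452 0.0981] F [-1.1  0.5  7.5] M [-0.    0.26  0.  ] op 0.0 g 3.3 q [  5.9  13.3 -21.7  55.    0.    5.7]
14.64 p [0.4368 0.0452 0.098 ] F [-0.6  0.   7.1] M [-0.01  0.3  -0.01] op 0.0001 g 3.5 q [  5.9  13.3 -21.7  54.9   0.    5.7]
```

Run:
```python
from h import *
R0=down(179)
b=w(P,[.098,.06,0])[0,:2]
manip.move_straight([*b,.21],feed=.25); manip.grip(.045)
manip.move_straight([*T,.21],R0,feed=.25)
print(manip.move_straight([*T,.129],feed=.12,threshold=8)); st()
manip.grip(0,80); st()
for d in (1,2.5,4,6):
    p,R=opened(np.radians(d),R0); h=manip.move_straight(p,R,feed=.04,threshold=25); print(d,h,end=" "); s=st()
    if h or np.linalg.norm(s["force"])>30: break
```

```text
False
17.33 p [ 0.4949 -0.0197  0.1297] F [-0.1  0.7 -0.2] M [ 0.01  0.03 -0.04] op 0.045 g 0.0 q [ -2.3  17.2 -10.9  61.8  -0.   -1.3]
17.74 p [ 0.4951 -0.0205  0.1295] F [ 0.6 -1.8  0.7] M [-0.44 -0.15 -0.14] op 0.0116 g 77.9 q [ -2.3  17.2 -10.9  61.8  -0.1  -1.3]
1 False 17.99 p [ 0.495  -0.0206  0.1308] F [ 1.7 -0.5 -0.6] M [-0.11 -0.5  -0.1 ] op 0.0112 g 78.5 q [ -3.   17.2 -10.8  62.    1.1  -2. ]
2.5 False 18.25 p [ 0.4948 -0.0216  0.1345] F [ 4.2  1.2 -4.5] M [ 0.07 -0.81 -0.13] op 0.0112 g 78.3 q [ -4.1  17.  -10.4  62.6   2.5  -3. ]
4 False 18.51 p [ 0.4948 -0.0229  0.1386] F [ 4.8  1.3 -4.5] M [ 0.05 -0.94 -0.14] op 0.011 g 78.4 q [ -5.1  16.9 -10.   63.3   4.   -4.1]
6 False 18.8 p [ 0.4947 -0.0247  0.144 ] F [ 5.1  1.5 -4.3] M [ 0.07 -1.08 -0.21] op 0.0115 g 78.4 q [-6.5 16.8 -9.4 64.2  6.  -5.5]
```

The cover is free and lifting at about 4.5 N. I'll carry on along the arc.

Run:
```python
from h import *
R0=down(179)
for i,d in enumerate(range(10,47,4)):
    p,R=opened(np.radians(d),R0); h=manip.move_straight(p,R,feed=.06,threshold=25); print(d,h,end=" "); s=st()
    if h or np.linalg.norm(s["force"])>40: break
cv2.imwrite("pics/o.png",cv2.resize(vision.read_camera("scene")[150:310,200:400,::-1],None,fx=3.5,fy=3.5))
```

```text
10 False 19.13 p [ 0.4946 -0.0288  0.1542] F [ 5.3  2.2 -4.1] M [ 0.01 -1.06 -0.29] op 0.0117 g 78.5 q [-9.4 16.9 -8.1 66.3  9.9 -8.5]
14 False 19.47 p [ 0.4944 -0.0335  0.1641] F [ 5.   1.6 -3. ] M [-0.06 -1.1  -0.38] op 0.0115 g 78.6 q [-12.2  17.3  -6.7  68.6  13.7 -11.5]
18 False 19.8 p [ 0.4942 -0.0389  0.1737] F [ 6.3  3.3 -2.2] M [-0.19 -1.13 -0.46] op 0.0113 g 78.7 q [-15.1  18.1  -5.   71.1  17.4 -14.7]
22 False 20.13 p [ 0.494  -0.045   0.1829] F [ 5.6  2.6 -2.7] M [-0.19 -1.14 -0.6 ] op 0.0112 g 78.8 q [-17.9  19.1  -3.3  74.   21.  -18.1]
26 False 20.47 p [ 0.4938 -0.0517  0.1917] F [ 5.2  2.2 -1. ] M [-0.27 -1.07 -0.66] op 0.0113 g 78.9 q [-20.7  20.5  -1.4  77.1  24.5 -21.6]
30 False 20.8 p [ 0.4935 -0.059   0.2   ] F [ 5.3  2.3 -1.7] M [-0.34 -1.05 -0.71] op 0.0113 g 79.0 q [-23.3  22.1   0.7  80.5  27.7 -25.3]
34 False 21.13 p [ 0.4933 -0.0669  0.2078] F [ 5.7  2.1 -1. ] M [-0.37 -1.01 -0.85] op 0.0111 g 79.0 q [-25.9  24.1   2.9  84.2  30.7 -29.1]
38 False 21.47 p [ 0.493  -0.0753  0.215 ] F [ 5.9  2.4 -0.8] M [-0.37 -0.96 -0.96] op 0.0114 g 79.1 q [-28.3  26.3   5.2  88.2  33.5 -33.1]
42 False 21.8 p [ 0.4928 -0.0841  0.2217] F [6.6 2.4 0.1] M [-0.47 -0.87 -0.97] op 0.0115 g 79.2 q [-30.6  28.7   7.7  92.4  35.9 -37.3]
46 False 22.13 p [ 0.4925 -0.0935  0.2277] F [ 6.2  2.5 -0. ] M [-0.47 -0.83 -0.97] op 0.0112 g 79.3 q [-32.7  31.4  10.2  96.9  38.2 -41.6]
```

View pics/o.png

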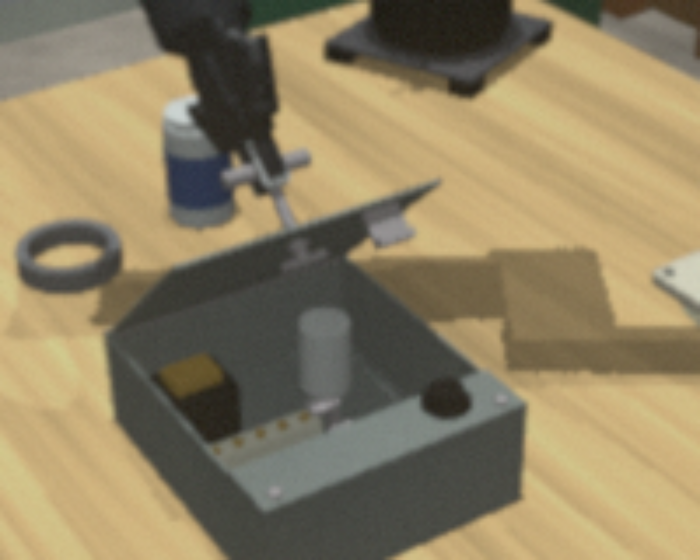

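The cover stands open at about 46° with the interior visible. The fingers still hold the bar at about (265, 170), and the can and tape are where they were.

Run:
```python
from h import *
manip.dwell(.5); st(); print(order.job_done())
```

```text
22.68 p [ 0.4925 -0.0933  0.2277] F [6.4 1.8 0.2] M [-0.67 -0.85 -1.06] op 0.0112 g 79.3 q [-32.7  31.3  10.2  96.8  38.1 -41.6]
the job is handed in; nothing more can be done
None
```

The job is handed in at 22.7 s: I turned the T-handle to its stop and pulled it up, the tug (which peaked at about 43 N, above the suggested 10–20 N) showed the cover was caught, so I pressed the release button, and the cover is now held open at about 46° by the T-handle.

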